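Release the swing bolt over the sample canister

TASK

Two sample clamps stand on the granite worktop. On the one that holds the aluminium canister with the knurled lid, loosen the wing nut about a quarter turn anticlockwise, then swing its hinged bolt out of the slotted lug, away from the canister, and let it drop down clear. Leave the clamp that holds the bare rock core fastened.

Things in the scene. Friction and masses are not known exactly. Their poses are not given: they have to be found in the camera images.
- can_wing (a point): Middle of the steel wing nut on the clamp holding the aluminium canister with knurled lid (74 mm wide). Upright flat web 10 mm thick, 34 long, 24 high, a wing at each end (58 mm over tips, 20 mm above this point). On the bolt's axis, 125 mm above the worktop when tight. x runs along the web (when tight: along the strap), z along the bolt, up. Strap below: top at 93 mm, lips 98 mm; nothing higher.
- can_pivot (a point): Hinge of that same bolt, low on the clamp's grey base, 26 mm above the worktop, straight below the nut while the bolt stands. Fixed. The canister's centre is 67 mm from here along this frame's +x; the bolt swings out towards -x, turning about y. The lug's slot is open to -x.
- can_nut (a joint): Turn of that wing nut on its bolt, rad: 0 fully tight, growing anticlockwise seen from above, to 2.6; starts at 0 to 0.2. Friction 0.12 N m, stays where left. Its steep thread lifts it 6 mm a radian. While tight its collar sits behind the lug's lips and the bolt cannot swing; clear from about 0.9 rad.
- can_bolt (a joint): Swing of that bolt, rad: 0 upright in the slot, growing as it tips out towards the pivot's -x, stop at 1.4 (nearly lying). Light hinge: pushed with 1 to 2 N at the nut it tips; beyond about 0.3 rad it falls by itself, slowly, to the stop.
- core_wing (a point): The same point of the same kind of wing nut on the other clamp, which holds a bare dark rock core (52 mm across, no lid). To be left alone.
Not all that is in view belongs to the job. What is shaped like the part that bears can_wing but green or yellow is not meant.

How it is judged:
By the outcome, as a careful person would: the job done as asked, in the order asked, and still so for the second after the job is handed in, with the robot touching nothing.
It also fails if it takes over 43 s, if anything falls off the work surface, if the arm or the gripper's body presses on something with over 40 N, if the wrist force passes 120 N, or if a joint passes its speed limit or range.

ROBOT

A 7-joint arm with a two-finger parallel gripper is mounted at the origin on the work surface. World frame = base frame: x ahead of the robot, y to its left, z up, the work surface at z = 0. Lengths are in m, angles in rad, forces in N, time in s.
With the tool pointing down it reaches from about 0.425 to 0.925 m from the base axis. Payload 6.8 kg.
Tool frame: the origin (TCP) lies on the front face of the gripper's body, between the roots of the fingers; the fingertips stand 73 mm ahead of it and the grasp point (between the pads) lies 54 mm ahead of it; z points along the fingers, y is the line along which they close (so a half turn about z gives the same grasp; the last joint's range is limited). The gripper opens to 85 mm and grips with 20 to 120 N. Pads are 22 mm wide; open, the fingers measure 114 mm over their backs; the gripper's body (76 mm by 85 mm) begins 54 mm behind the grasp point. The pads swing forward as they close: fully open they stand 13 mm farther back than shut.
Start: joints at [1.039, 0.477, 0.022, 1.555, -0.011, 1.109, -0.083], TCP at [0.278, -0.615, 0.304] pointing down, gripper open.
Joint ranges: [-2.96, 2.96], [-0.34, 2.1], [-1.41, 1.46], [0.24, 2.44], [-1.37, 4.51], [0.17, 1.92], [-2.96, 2.96]. Speed limits (rad/s): [2.39, 2.39, 3.14, 3.14, 3.14, 3.14, 3.14].

INTERFACE

Orientations are given as a unit quaternion [w, x, y, z].
In Python, from station import bot, optics gives the robot as it stands.
- The arm moves only by the tool drive_tool, never from a script. Its argument "deltas" is a list of rows, each an object with "gripper": the closure in counts, from 0 (fully open) to 255 (shut); "offset": the shift along the tool's x, y, z in units of 1000 mm (1.0 is 1000 mm), a list of three; "angular": the turn, a rotation vector about the tool's x, y, z in units of 45 degrees (1.0 is 45 degrees), a list of three. In form: [{"gripper": gripper, "offset": [dx, dy, dz], "angular": [rx, ry, rz]}, ...]. A call has 1 to 5 rows; each row is the pose to reach, as a shift and turn from the pose commanded when the call began, along the tool's axes at that moment; what a row does not reach only later rows make up. A row lasts 1/10 s, in which the tool goes at most 50 mm and 8.59 degrees, less where a joint would pass 70% of its speed; a pose out of reach is approached as far as the arm can. A call with a number of a shift or a turn outside -1 to 1 is refused whole. A call with a gripper value outside its range is refused whole. The fingers move at their own pace and stop on an object; "grip_force" is the grip in N (left out, the last holds). Time passes only in rows, so rows that repeat a pose let the fingers close. It gives the time, the measured TCP pose, the force, the opening and the grip force at its end, in the units of the state.
- bot.get_obs(): the state, without advancing time (a new reading comes with each control period).
- optics.read_camera(name): name is "scene" or "top" or "wrist"; returns the picture (420x560x3 uint8, blue, green, red); there is no depth.
- optics.camera_model(name): a dict with "fx", "fy", "cx", "cy" (pixels), "cam_to_world" (4x4, takes a point from camera to world coordinates). Camera axes: x right, y up, looking along -z (the intrinsics and any distortion apply to the point x, -y, -z); pixel columns grow to the right and rows downward; lengths in m; the calibration is good to about 2 mm. A picture is of the moment at which its call begins: read the wrist's pose just before it. camera_model takes no time and is no camera call; for the wrist camera it gives the pose at the moment of the call.
- bot.hand_in(): hands the job in; it is judged then, once.
The state is a dict: "t": time; "q": joint angles; "joint_vel": joint speeds; "joint_torque": joint torques, N m; "eef_pos": TCP position; "tool_rot": TCP orientation; "contact_force": force on the tool from outside, world axes, zero at the start; "torque": the same for the moment, N m; "gripper_width": opening from 0.0 (shut) to 1.0 (fully open); "grasp_force": force on a finger pad.
Only numpy, scipy, OpenCV 4.12 (cv2) and the standard library are available. Lean on these libraries where they do the work, as an engineer would, in place of code of your own. Each camera call takes 0.05 s, during which the arm holds its last target. There are 200 camera calls.

## Working session

There is one attempt and no reset: what is moved stays moved. The work goes in short steps, Python scripts to look and compute and a tool call to move; the robot and the scene stay as the last step left them, time stands still between calls to the robot, and variables do not carry over. Pictures are saved under pics/ and viewed, at most 10 in all, crops included, and the job is handed in when it is done.

Besides the shell and the picture viewer there is one more tool, called after "Call:" as name(argument=value, ...), one argument or row to a line, values as JSON. drive_tool: Moves the arm, as the interface text tells. Its arguments: {"type":"object","properties":{"deltas":{"type":"array"},"grip_force":{"type":"number"}},"required":["deltas"]}

```bash
mkdir -p pics
python3 - <<'E'
from station import bot,optics
import cv2,numpy as np
o=bot.get_obs();print(o['t'],o['eef_pos'],o['tool_rot'],o['contact_force'],o['gripper_width'])
for n in("scene","top"):
    im=optics.read_camera(n);cv2.imwrite(f"pics/{n}0.png",im);m=optics.camera_model(n)
    print(n,{k:(np.round(v,4).tolist() if k=="cam_to_world" else v) for k,v in m.items()})
E
```

```text
0.0 [ 0.27736106 -0.61487678  0.30293746] [-8.69766093e-04  9.77638663e-01  2.10289861e-01 -2.48373300e-04] [-1.06009228 -0.30431493  1.22080533] 0.9972229103528896
scene {'fx': 384.2659618707419, 'fy': 384.2659618707419, 'cx': 284.33329399871815, 'cy': 207.19624962955126, 'cam_to_world': [[0.2548, -0.6467, 0.719, 1.0077], [0.967, 0.1741, -0.1861, -0.1555], [-0.0048, 0.7426, 0.6697, 0.6159], [0.0, 0.0, 0.0, 1.0]]}
top {'fx': 532.1262508021757, 'fy': 532.1262508021757, 'cx': 272.52965517086557, 'cy': 210.21259575173218, 'cam_to_world': [[0.0218, 0.9934, -0.1128, 0.3642], [-0.9995, 0.0241, 0.0189, 0.0016], [0.0215, 0.1124, 0.9934, 1.11], [0.0, 0.0, 0.0, 1.0]]}
```

View pics/scene0.png

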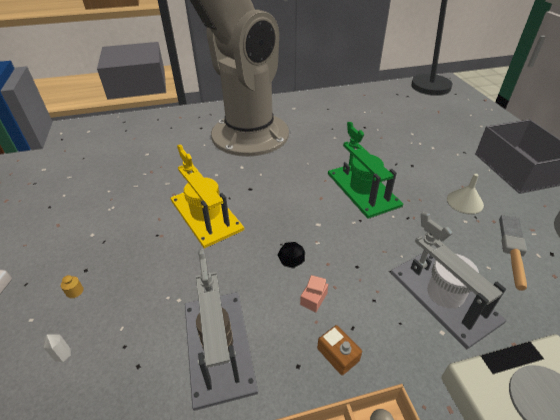

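View pics/top0.png

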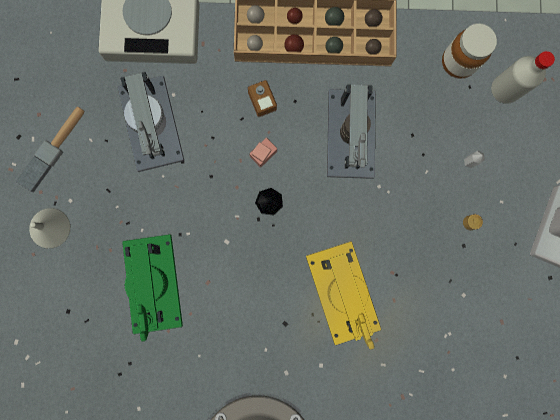

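The canister clamp is the grey one with the white lid: top about (150,120), its wing nut near (153,152) there and near (433,228) in the scene view. The core clamp is at top (355,130). I'll zoom in on the canister clamp's wing nut.

Run:
```python
import cv2,numpy as np
a=cv2.imread("pics/scene0.png")[195:345,380:510];b=cv2.imread("pics/top0.png")[60:180,100:200]
a=cv2.resize(a,None,fx=3,fy=3,interpolation=2);b=cv2.resize(b,None,fx=4,fy=4,interpolation=2)
o=np.zeros((480,800,3),np.uint8);o[:450,:390]=a;o[:480,400:800]=b
cv2.imwrite("pics/c.png",o)
```

```text
(no output)
```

View pics/c.png

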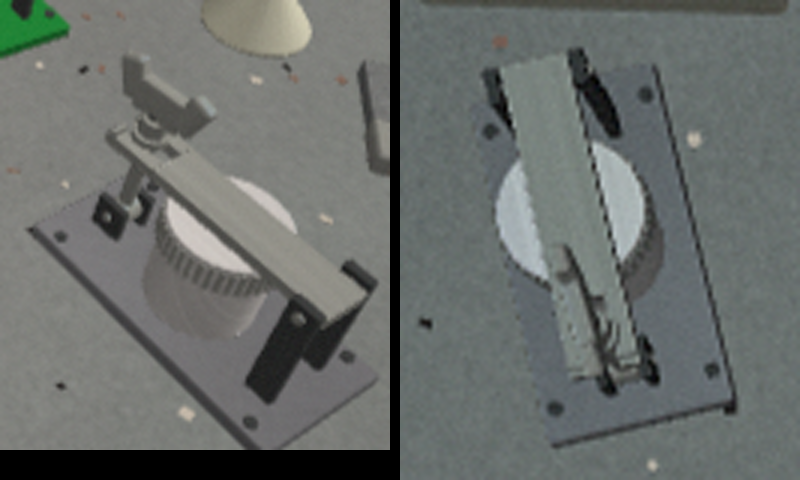

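Scene crop: wing tips at about (132,62) and (205,105). Top crop: tips at about (563,250) and (610,388), strap edges visible. I'll cast rays at these.

```bash
cat > h.py <<'E'
from station import bot,optics
import cv2,numpy as np
from scipy.spatial.transform import Rotation as R
def ray(m,u,v):
    T=np.array(m["cam_to_world"]);d=T[:3,:3]@[(u-m["cx"])/m["fx"],-(v-m["cy"])/m["fy"],-1]
    return T[:3,3],d/np.linalg.norm(d)
def onz(m,u,v,z):
    o,d=ray(m,u,v);return o+d*(z-o[2])/d[2]
def tri(rs):
    A=sum(np.eye(3)-np.outer(d,d) for o,d in rs);b=sum((np.eye(3)-np.outer(d,d))@o for o,d in rs)
    return np.linalg.solve(A,b)
def tool(): # pos, R
    o=bot.get_obs();w=o['tool_rot'];return o,np.array(o['eef_pos']),R.from_quat([w[1],w[2],w[3],w[0]])
E
python3 - <<'E'
from h import *
s=optics.camera_model("scene");t=optics.camera_model("top")
T=lambda p:((p[0]-400)/4+100,p[1]/4+60); S=lambda p:(p[0]/3+380,p[1]/3+195)
print("scene z.143",onz(s,*S((132,62)),.143),onz(s,*S((205,105)),.143))
print("top z.143",onz(t,*T((563,250)),.143),onz(t,*T((610,388)),.143))
print("tri",tri([ray(s,*S((132,62))),ray(t,*T((610,388)))]),tri([ray(s,*S((205,105))),ray(t,*T((563,250)))]))
for n,(a,b),z in(("baseedge",((733,405),(655,67)),.006),("strapR",((637,365),(583,70)),.093),("strapL",((572,378),(500,70)),.093)):
    p,q=onz(t,*T(a),z),onz(t,*T(b),z);print(n,p,q,np.arctan2(*(q-p)[1::-1]))
print("lid c",onz(t,*T((571,210)),.088))
o,p,r=tool();print(r.as_matrix().round(3)); print(np.array(optics.camera_model("wrist")["cam_to_world"]).round(3))
E
```

```text
scene z.143 [0.58691473 0.21142865 0.143     ] [0.62997625 0.23323316 0.143     ]
top z.143 [0.63164293 0.23101841 0.143     ] [0.56717606 0.20628307 0.143     ]
tri [0.57332531 0.21518269 0.12916776] [0.63140578 0.2310564  0.14492207]
baseedge [0.58855579 0.17052594 0.006     ] [0.7711859  0.21955669 0.006     ] 0.2622854672048804
strapR [0.58935779 0.2043777  0.093     ] [0.73652596 0.23758885 0.093     ] 0.221950183751002
strapL [0.58211267 0.2354028  0.093     ] [0.73531332 0.27818995 0.093     ] 0.2723486474403686
lid c [0.66708293 0.24115908 0.088     ]
[[ 0.912  0.411 -0.001]
 [ 0.411 -0.912  0.001]
 [-0.    -0.002 -1.   ]]
[[ 0.411  0.878  0.248  0.34 ]
 [-0.912  0.395  0.11  -0.587]
 [-0.001 -0.271  0.963  0.371]
 [ 0.     0.     0.     1.   ]]
```

Call:
drive_tool(
  deltas=[
    {"gripper": 0, "offset": [0.03, -0.03, 0], "angular": [0, 0, 0]},
    {"gripper": 0, "offset": [0.06, -0.06, 0], "angular": [0, 0, 0]},
    {"gripper": 0, "offset": [0.09, -0.09, 0], "angular": [0, 0, 0]},
    {"gripper": 0, "offset": [0.12, -0.12, 0], "angular": [0, 0, 0]},
    {"gripper": 0, "offset": [0.15, -0.15, 0], "angular": [0, 0, 0]},
  ],
)

```text
t: 0.6
eef_pos: [0.3528, -0.4151, 0.3036]
tool_rot: [-0.0, 0.978, 0.21, -0.0]
contact_force: [0.3, -1.5, 0.0]
gripper_width: 1.0
grasp_force: 0.0
```

Call:
drive_tool(
  deltas=[
    {"gripper": 0, "offset": [0.03, -0.03, 0], "angular": [0, 0, 0]},
    {"gripper": 0, "offset": [0.06, -0.06, 0], "angular": [0, 0, 0]},
    {"gripper": 0, "offset": [0.09, -0.09, 0], "angular": [0, 0, 0]},
    {"gripper": 0, "offset": [0.12, -0.12, 0], "angular": [0, 0, 0]},
    {"gripper": 0, "offset": [0.15, -0.15, 0], "angular": [0, 0, 0]},
  ],
)

```text
t: 1.1
eef_pos: [0.4278, -0.2168, 0.3038]
tool_rot: [0.0, 0.978, 0.21, -0.0]
contact_force: [0.6, -0.6, 0.3]
gripper_width: 0.998
grasp_force: 0.0
```

Call:
drive_tool(
  deltas=[
    {"gripper": 0, "offset": [0.03, -0.03, 0], "angular": [0, 0, 0]},
    {"gripper": 0, "offset": [0.06, -0.06, 0], "angular": [0, 0, 0]},
    {"gripper": 0, "offset": [0.09, -0.09, 0], "angular": [0, 0, 0]},
    {"gripper": 0, "offset": [0.12, -0.12, 0], "angular": [0, 0, 0]},
    {"gripper": 0, "offset": [0.15, -0.15, 0], "angular": [0, 0, 0]},
  ],
)

```text
t: 1.6
eef_pos: [0.5029, -0.0185, 0.3038]
tool_rot: [0.0, 0.978, 0.21, -0.0]
contact_force: [0.0, 0.3, -0.2]
gripper_width: 1.002
grasp_force: 0.0
```

Call:
drive_tool(
  deltas=[
    {"gripper": 0, "offset": [0.03, -0.03, 0], "angular": [0, 0, 0]},
    {"gripper": 0, "offset": [0.06, -0.06, 0], "angular": [0, 0, 0]},
    {"gripper": 0, "offset": [0.09, -0.09, 0], "angular": [0, 0, 0]},
    {"gripper": 0, "offset": [0.12, -0.12, 0], "angular": [0, 0, 0]},
    {"gripper": 0, "offset": [0.15, -0.15, 0], "angular": [0, 0, 0]},
  ],
)

```text
t: 2.1
eef_pos: [0.578, 0.1798, 0.3035]
tool_rot: [0.0, 0.978, 0.21, -0.0]
contact_force: [1.3, 0.0, 0.3]
gripper_width: 1.004
grasp_force: 0.0
```

Call:
drive_tool(
  deltas=[
    {"gripper": 0, "offset": [0.02, -0.014, 0], "angular": [0, 0, 0]},
    {"gripper": 0, "offset": [0.04, -0.028, 0], "angular": [0, 0, 0]},
    {"gripper": 0, "offset": [0.04, -0.028, 0], "angular": [0, 0, 0]},
    {"gripper": 0, "offset": [0.04, -0.028, 0], "angular": [0, 0, 0]},
  ],
)

```text
t: 2.5
eef_pos: [0.6024, 0.2204, 0.3032]
tool_rot: [0.0, 0.978, 0.211, -0.001]
contact_force: [-0.3, -1.1, -0.8]
gripper_width: 1.0
grasp_force: 0.0
```

Run:
```python
from h import *
import json
o,p,r=tool();m=optics.camera_model("wrist");im=optics.read_camera("wrist")
cv2.imwrite("pics/w1.png",im);json.dump({k:np.array(v).tolist() for k,v in m.items()},open("w1.json","w"))
print(o['t'],p,r.as_matrix().round(3))
```

```text
2.5 [0.60242253 0.22036483 0.30317018] [[ 0.911  0.412 -0.001]
 [ 0.412 -0.911 -0.001]
 [-0.001  0.    -1.   ]]
```

View pics/w1.png

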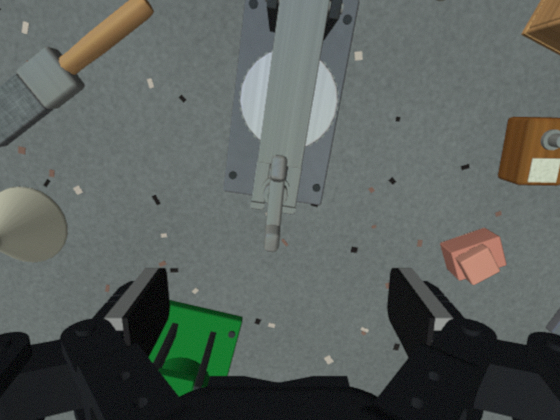

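The wing nut shows at (279,160)–(272,245), nearly along tool x; the strap runs from (275,205) to (302,0).

Run:
```python
from h import *
import json
m=json.load(open("w1.json"))
a,b=onz(m,279,160,.143),onz(m,272,245,.143)
d=a-b;print(a,b,(a+b)/2,np.linalg.norm(d),np.arctan2(d[1],d[0]))
for P,Q in(((254,204),(281,0)),((294,206),(327,0))):
    p,q=onz(m,*P,.093),onz(m,*Q,.093);d=q-p;print("strap",p,q,np.arctan2(d[1],d[0]))
o,p,r=tool()
c=(a+b)/2; print(r.inv().apply(np.r_[c[:2],.182]-p))
```

```text
[0.63554882 0.23403649 0.143     ] [0.58227016 0.21504307 0.143     ] [0.60890949 0.22453978 0.143     ] 0.05656293603362284 0.3424467688307172
strap [0.58959663 0.23454786 0.093     ] [0.72833693 0.2743218  0.093     ] 0.27919141646187146
strap [0.60098219 0.20535525 0.093     ] [0.74113489 0.24596452 0.093     ] 0.2820269185503703
[ 0.00816454 -0.00200612  0.12130772]
```

Call:
drive_tool(
  deltas=[
    {"gripper": 0, "offset": [0.008, -0.002, 0.03], "angular": [0, 0, 0.106]},
    {"gripper": 0, "offset": [0.008, -0.002, 0.06], "angular": [0, 0, 0.106]},
    {"gripper": 0, "offset": [0.008, -0.002, 0.09], "angular": [0, 0, 0.106]},
    {"gripper": 0, "offset": [0.008, -0.002, 0.12], "angular": [0, 0, 0.106]},
    {"gripper": 120, "offset": [0.008, -0.002, 0.12], "angular": [0, 0, 0.106]},
  ],
  grip_force=25,
)

```text
t: 3.05
eef_pos: [0.6068, 0.2225, 0.1798]
tool_rot: [0.001, 0.986, 0.169, -0.004]
contact_force: [-1.3, -1.1, -0.8]
gripper_width: 0.855
grasp_force: 0.0
```

Run:
```python
from h import *
im=optics.read_camera("wrist");cv2.imwrite("pics/w2.png",im);o,p,r=tool();print(o['t'],p,o['gripper_width'],o['contact_force'])
```

```text
3.1 [0.60808834 0.22349336 0.18241342] 0.7746458902858281 [ 0.49535235 -0.34059298  0.46196002]
```

View pics/w2.png

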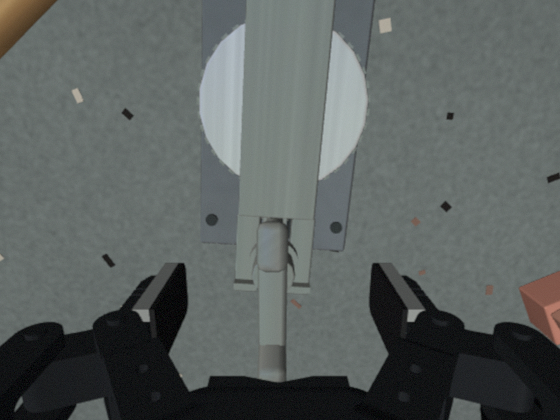

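The wing sits between the pads, centred at column 272 against the fingers' 279, so about 2 mm towards tool −y. I'll correct that and close.

Call:
drive_tool(
  deltas=[
    {"gripper": 120, "offset": [0, -0.002, 0], "angular": [0, 0, 0]},
    {"gripper": 200, "offset": [0, -0.002, 0], "angular": [0, 0, 0]},
    {"gripper": 255, "offset": [0, -0.002, 0], "angular": [0, 0, 0]},
    {"gripper": 255, "offset": [0, -0.002, 0], "angular": [0, 0, 0]},
    {"gripper": 255, "offset": [0, -0.002, 0], "angular": [0, 0, 0]},
  ],
  grip_force=25,
)

```text
t: 3.6
eef_pos: [0.6097, 0.2262, 0.1853]
tool_rot: [0.001, 0.986, 0.169, 0.001]
contact_force: [0.4, -2.8, 6.6]
gripper_width: 0.11
grasp_force: 31.3
```

Call:
drive_tool(
  deltas=[
    {"gripper": 255, "offset": [0, 0, 0], "angular": [0, 0, 0]},
    {"gripper": 255, "offset": [0, 0, 0], "angular": [0, 0, 0]},
    {"gripper": 255, "offset": [0, 0, 0], "angular": [0, 0, 0]},
  ],
)

```text
t: 3.9
eef_pos: [0.6097, 0.2262, 0.1853]
tool_rot: [0.001, 0.986, 0.169, 0.001]
contact_force: [0.7, -3.7, 6.0]
gripper_width: 0.11
grasp_force: 31.3
```

Call:
drive_tool(
  deltas=[
    {"gripper": 255, "offset": [0, 0, -0.001], "angular": [0, 0, -0.15]},
    {"gripper": 255, "offset": [0, 0, -0.0015], "angular": [0, 0, -0.3]},
    {"gripper": 255, "offset": [0, 0, -0.002], "angular": [0, 0, -0.45]},
    {"gripper": 255, "offset": [0, 0, -0.003], "angular": [0, 0, -0.6]},
  ],
)

```text
t: 4.3
eef_pos: [0.609, 0.2273, 0.1882]
tool_rot: [0.0, 0.918, 0.397, 0.001]
contact_force: [-1.7, -1.8, 4.3]
gripper_width: 0.112
grasp_force: 31.1
```

Turning with light forces; I'll continue to a total of about 85°.

Call:
drive_tool(
  deltas=[
    {"gripper": 255, "offset": [0, 0, -0.001], "angular": [0, 0, -0.15]},
    {"gripper": 255, "offset": [0, 0, -0.0015], "angular": [0, 0, -0.3]},
    {"gripper": 255, "offset": [0, 0, -0.002], "angular": [0, 0, -0.45]},
    {"gripper": 255, "offset": [0, 0, -0.003], "angular": [0, 0, -0.6]},
  ],
)

```text
t: 4.7
eef_pos: [0.6078, 0.228, 0.191]
tool_rot: [-0.0, 0.8, 0.6, -0.0]
contact_force: [-3.7, -1.1, 5.5]
gripper_width: 0.11
grasp_force: 31.2
```

Call:
drive_tool(
  deltas=[
    {"gripper": 255, "offset": [0, 0, -0.001], "angular": [0, 0, -0.15]},
    {"gripper": 255, "offset": [0, 0, -0.0015], "angular": [0, 0, -0.3]},
    {"gripper": 255, "offset": [0, 0, -0.002], "angular": [0, 0, -0.45]},
    {"gripper": 255, "offset": [0, 0, -0.003], "angular": [0, 0, -0.6]},
    {"gripper": 255, "offset": [0, 0, -0.003], "angular": [0, 0, -0.65]},
  ],
)

```text
t: 5.2
eef_pos: [0.6066, 0.2281, 0.1938]
tool_rot: [-0.001, 0.623, 0.783, -0.001]
contact_force: [-9.2, -1.9, 11.2]
gripper_width: 0.111
grasp_force: 32.0
```

Call:
drive_tool(
  deltas=[
    {"gripper": 255, "offset": [0, 0, 0], "angular": [0, 0, 0]},
    {"gripper": 255, "offset": [0, 0, 0], "angular": [0, 0, 0]},
  ],
)

```text
t: 5.4
eef_pos: [0.6066, 0.2281, 0.1939]
tool_rot: [-0.001, 0.624, 0.782, -0.001]
contact_force: [-8.4, -1.2, 10.2]
gripper_width: 0.111
grasp_force: 31.8
```

Run:
```python
from h import *
im=optics.read_camera("wrist");cv2.imwrite("pics/w3.png",im);o,p,r=tool();print(o['t'],p,o['gripper_width'],o['contact_force'],r.as_matrix().round(3))
print(np.arctan2(r.as_matrix()[1,0],r.as_matrix()[0,0]))
```

```text
5.45 [0.60653446 0.22813607 0.19386627] 0.10991185054603522 [-7.69131855 -1.91385583  9.95210371] [[-0.222  0.975 -0.003]
 [ 0.975  0.222 -0.001]
 [ 0.    -0.003 -1.   ]]
1.794364701894365
```

View pics/w3.png

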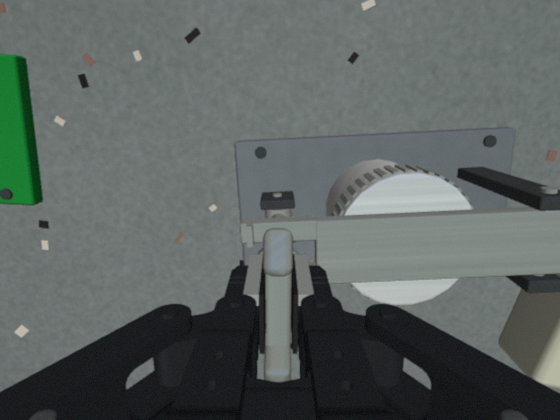

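The nut has turned about 83° and now lies across the strap (column 278); the canister side is tool +y (image right). I'll release, raise and shift to the canister side with the fingers closed.

Call:
drive_tool(
  deltas=[
    {"gripper": 120, "offset": [0, 0, 0], "angular": [0, 0, 0]},
    {"gripper": 120, "offset": [0, 0, 0], "angular": [0, 0, 0]},
    {"gripper": 120, "offset": [0, 0, 0], "angular": [0, 0, 0]},
    {"gripper": 120, "offset": [0, 0, -0.03], "angular": [0, 0, 0]},
    {"gripper": 120, "offset": [0, 0, -0.06], "angular": [0, 0, 0]},
  ],
)

```text
t: 5.95
eef_pos: [0.6082, 0.2269, 0.2525]
tool_rot: [-0.001, 0.624, 0.781, -0.001]
contact_force: [1.2, 0.1, 0.6]
gripper_width: 0.526
grasp_force: 0.0
```

Call:
drive_tool(
  deltas=[
    {"gripper": 255, "offset": [0, 0.02, 0], "angular": [0, 0, 0]},
    {"gripper": 255, "offset": [0, 0.04, 0], "angular": [0, 0, 0]},
    {"gripper": 255, "offset": [0, 0.04, 0], "angular": [0, 0, 0]},
    {"gripper": 255, "offset": [0, 0.04, 0], "angular": [0, 0, 0]},
    {"gripper": 255, "offset": [0, 0.04, 0], "angular": [0, 0, 0]},
  ],
)

```text
t: 6.45
eef_pos: [0.6466, 0.2362, 0.2525]
tool_rot: [-0.0, 0.624, 0.781, -0.0]
contact_force: [-0.9, 0.2, 0.3]
gripper_width: -0.001
grasp_force: 0.0
```

Run:
```python
from h import *
im=optics.read_camera("wrist");cv2.imwrite("pics/w4.png",im);o,p,r=tool();print(o['t'],p,o['gripper_width'],o['contact_force'])
```

```text
6.5 [0.64667065 0.23616961 0.2526324 ] -0.001414142744651027 [-0.16137117 -0.10260585  0.47076074]
```

View pics/w4.png

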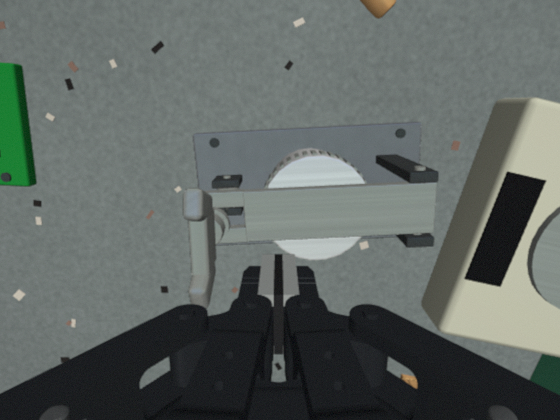

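The nut is at columns 188–213, across the strap, with the closed fingers at 242–315 on the canister side. I'll lower and push outward.

Call:
drive_tool(
  deltas=[
    {"gripper": 255, "offset": [0, 0, 0.03], "angular": [0, 0, 0]},
    {"gripper": 255, "offset": [0, 0, 0.06], "angular": [0, 0, 0]},
    {"gripper": 255, "offset": [0, 0, 0.061], "angular": [0, 0, 0]},
    {"gripper": 255, "offset": [0, -0.01, 0.061], "angular": [0, 0, 0]},
    {"gripper": 255, "offset": [0, -0.02, 0.061], "angular": [0, 0, 0]},
  ],
)

```text
t: 7.0
eef_pos: [0.6277, 0.2323, 0.1936]
tool_rot: [0.0, 0.624, 0.781, 0.001]
contact_force: [-0.2, 0.9, 0.1]
gripper_width: 0.002
grasp_force: 0.0
```

Call:
drive_tool(
  deltas=[
    {"gripper": 255, "offset": [0, -0.01, 0], "angular": [0, 0, 0]},
    {"gripper": 255, "offset": [0, -0.02, 0], "angular": [0, 0, 0]},
    {"gripper": 255, "offset": [0, -0.03, 0], "angular": [0, 0, 0]},
  ],
)

```text
t: 7.3
eef_pos: [0.5981, 0.225, 0.1928]
tool_rot: [0.0, 0.624, 0.781, 0.0]
contact_force: [1.1, 0.3, -0.7]
gripper_width: -0.0
grasp_force: 0.2
```

Call:
drive_tool(
  deltas=[
    {"gripper": 255, "offset": [0, -0.01, 0], "angular": [0, 0, 0]},
    {"gripper": 255, "offset": [0, -0.02, 0], "angular": [0, 0, 0]},
    {"gripper": 255, "offset": [0, -0.03, 0], "angular": [0, 0, 0]},
    {"gripper": 255, "offset": [0, -0.035, 0], "angular": [0, 0, 0]},
    {"gripper": 255, "offset": [0, -0.035, 0], "angular": [0, 0, 0]},
  ],
)

```text
t: 7.8
eef_pos: [0.5639, 0.2172, 0.1919]
tool_rot: [-0.0, 0.624, 0.781, -0.0]
contact_force: [1.4, -0.8, -0.1]
gripper_width: -0.004
grasp_force: 0.0
```

Call:
drive_tool(
  deltas=[
    {"gripper": 255, "offset": [0, 0, 0], "angular": [0, 0, 0]},
    {"gripper": 255, "offset": [0, 0, 0], "angular": [0, 0, 0]},
    {"gripper": 255, "offset": [0, 0, -0.03], "angular": [0, 0, 0]},
    {"gripper": 255, "offset": [0, 0, -0.07], "angular": [0, 0, 0]},
    {"gripper": 255, "offset": [0, 0, -0.12], "angular": [0, 0, 0]},
  ],
)

```text
t: 8.3
eef_pos: [0.5642, 0.2168, 0.3116]
tool_rot: [-0.001, 0.624, 0.781, -0.001]
contact_force: [1.2, 0.2, 0.3]
gripper_width: 0.002
grasp_force: 0.0
```

Call:
drive_tool(
  deltas=[
    {"gripper": 255, "offset": [-0.03, 0, 0], "angular": [0, 0, 0]},
    {"gripper": 255, "offset": [-0.06, 0, 0], "angular": [0, 0, 0]},
    {"gripper": 255, "offset": [-0.09, 0, 0], "angular": [0, 0, 0]},
    {"gripper": 255, "offset": [-0.12, 0, 0], "angular": [0, 0, 0]},
    {"gripper": 255, "offset": [-0.12, 0, 0], "angular": [0, 0, 0]},
  ],
)

```text
t: 8.8
eef_pos: [0.5929, 0.0946, 0.3113]
tool_rot: [0.001, 0.627, 0.779, -0.001]
contact_force: [-0.2, -0.6, -0.2]
gripper_width: 0.001
grasp_force: 0.0
```

Run:
```python
from h import *
a=optics.read_camera("wrist");b=optics.read_camera("scene")[170:350,350:530]
o=np.zeros((420,800,3),np.uint8);o[:315,:420]=cv2.resize(a,(420,315));o[:380,420:]=cv2.resize(b,(380,380))
cv2.imwrite("pics/w5.png",o);print(bot.get_obs()['t'])
```

```text
8.9
```

View pics/w5.png

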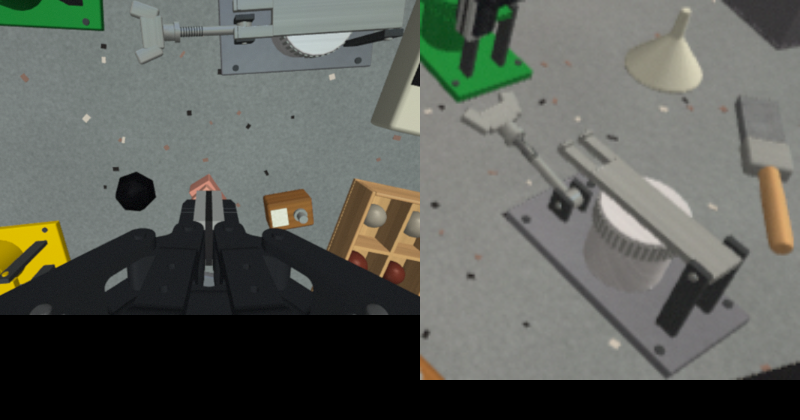

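The bolt is out of the slot and tipped well outward, with the nut at about (150,30) in the wrist view and (490,115) in the scene view. I'll let it settle and check again.

Call:
drive_tool(
  deltas=[
    {"gripper": 255, "offset": [0, 0, 0], "angular": [0, 0, 0]},
    {"gripper": 255, "offset": [0, 0, 0], "angular": [0, 0, 0]},
    {"gripper": 255, "offset": [0, 0, 0], "angular": [0, 0, 0]},
    {"gripper": 255, "offset": [0, 0, 0], "angular": [0, 0, 0]},
    {"gripper": 255, "offset": [0, 0, 0], "angular": [0, 0, 0]},
  ],
)

```text
t: 9.4
eef_pos: [0.5911, 0.1007, 0.3119]
tool_rot: [-0.0, 0.624, 0.781, 0.0]
contact_force: [0.0, 0.2, -0.1]
gripper_width: 0.003
grasp_force: 0.0
```

Call:
drive_tool(
  deltas=[
    {"gripper": 255, "offset": [0, 0, 0], "angular": [0, 0, 0]},
    {"gripper": 255, "offset": [0, 0, 0], "angular": [0, 0, 0]},
    {"gripper": 255, "offset": [0, 0, 0], "angular": [0, 0, 0]},
    {"gripper": 255, "offset": [0, 0, 0], "angular": [0, 0, 0]},
    {"gripper": 255, "offset": [0, 0, 0], "angular": [0, 0, 0]},
  ],
)

```text
t: 9.9
eef_pos: [0.5912, 0.1003, 0.3119]
tool_rot: [0.0, 0.624, 0.781, -0.0]
contact_force: [0.7, -0.8, 0.2]
gripper_width: -0.001
grasp_force: 0.0
```

Run:
```python
from h import *
a=optics.read_camera("scene");cv2.imwrite("pics/s6.png",a)
print(bot.get_obs()['t'])
```

```text
9.95
```

View pics/s6.png

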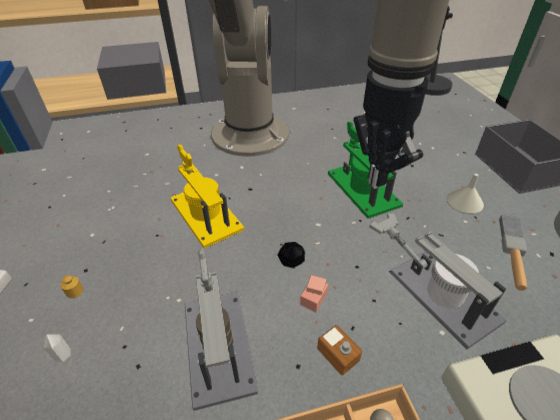

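The bolt lies down clear, nut at (383,226) and unchanged for a second. The core clamp is untouched and the arm is clear. I'll confirm the nut's position, then hand in.

Run:
```python
from h import *
p=onz(optics.camera_model("scene"),385,226,.044);d=np.hypot(*(p[:2]-[.6075,.224]));print(p,d)
if .085<d<.13: print(bot.hand_in())
```

```text
[0.50598016 0.19288917 0.044     ] 0.10617985476783288
the job is handed in; nothing more can be done
None
```

The canister clamp's wing nut was loosened about 83° anticlockwise and its bolt swung out of the lug to lie clear; the rock-core clamp was left fastened, and the job was handed in at about 10 s of the 43 s allowed.

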